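Lock the cover of a board test box with the T-head key

TASK

Take the clamp key with the T-shaped foot out of the rack, put its foot lengthwise down through the slot in the cover of the test box until its collar is down, and turn it a quarter turn (either way) so that the foot lies across the slot and locks the cover. Let go of it with the collar sitting flat on the cover, and leave the other two keys in the rack where they are.

Things in the scene. Friction and masses are not known exactly. Their poses are not given: they have to be found in the camera images.
- tkey_grip (a point): Clamp key whose steel foot is a cross bar, 70 x 16 x 12 mm (upright T). Point: centre of its black handle bar, 56 long, 14 thick, 26 mm high; z up, y along handle and foot (parallel), x across. Below it: collar (48 mm diameter) top 31, underside 37 mm; 12 mm shank; foot top 77, bottom 89 mm. 0.1 to 0.2 kg. Hangs upright by its collar in a rack slot, foot along the slot; lifts straight out.
- slot (a point): Centre of the slot in the aluminium cover of the grey test box (150 x 180 mm, fixed), at the cover's top face, 80 mm above the table. Slot 88 mm long along y, 32 mm wide along x, z up; cover 8 mm thick, hollow 66 mm deep below: foot can turn freely, no stop. Collar down: handle centre 37 mm above this point; foot is free to turn when that is under 69 mm.
- pinkey_grip (a point): Handle centre of another key in the rack, same handle and collar, but a plain straight 12 mm shank without foot: leave it. The three keys hang in any order 105 mm apart, handles in line, in a plywood rack: raised board 330 x 44 mm, top 85 mm above the table, slots 92 x 28 mm.
- knobkey_grip (a point): Handle centre of the third key in the rack, same handle and collar, but with a small round foot of 25 mm diameter: leave it.
Not all that is in view belongs to the job. Leave any green or purple look-alike of the part that bears tkey_grip alone.

How it is judged:
On the way:
1. the T-foot is through the cover, lengthwise in the slot (z of tkey_grip in the frame of slot below 0.067 m and horizontal distance between tkey_grip and slot below 0.022 m and angle between the y axis of tkey_grip and the y axis of slot, either way round below 0.45 rad), for 0.1 s.
At the end, for the whole second after the job is handed in: The T-head key stands upright (within about 6 degrees) in the slot of the cover, collar down on it (handle centre 32 to 42 mm above the cover), within 22 mm of the slot's centre, with its foot across the slot (within 20 degrees of square) (z of tkey_grip in the frame of slot between 0.032 and 0.042 m and horizontal distance between tkey_grip and slot below 0.022 m and angle between the y axis of tkey_grip and the x axis of slot, either way round below 0.35 rad and angle between tkey_grip's own z axis and vertical below 0.1 rad); the robot touches nothing.
It fails at once if one of the other two keys was moved more than 40 mm (distance of any of pinkey_grip, knobkey_grip from where it was at the start of the episode above 0.04 m).
It also fails if it takes over 45 s, if anything falls off the work surface, if the arm or the gripper's body presses on something with over 40 N, if the wrist force passes 120 N, or if a joint passes its speed limit or range.

ROBOT

A 6-joint arm with a two-finger parallel gripper is mounted at the origin on the work surface. World frame = base frame: x ahead of the robot, y to its left, z up, the work surface at z = 0. Lengths are in m, angles in rad, forces in N, time in s.
With the tool pointing down it reaches from about 0.375 to 0.925 m from the base axis. Payload 5.7 kg.
Tool frame: the origin (TCP) lies at the very end of the fingers, on their centre line; the grasp point (between the pads) lies 19 mm behind it (arm.grip_depth is the distance from the TCP to the grasp point, in m); y points along the fingers, z is the direction in which the jaws open and shut, and the axes are right-handed (so a half turn about y gives the same grasp; the last joint's range is limited). The gripper opens to 88 mm and grips with 3 to 60 N. Pads are 20 mm wide; open, the fingers measure 115 mm over their backs; the gripper's body (75 mm by 178 mm) begins 61 mm behind the grasp point.
Start: joints at [-0.115, 0.359, 1.51, -0, 1.272, -0.115], TCP at [0.6, -0, 0.223] pointing down, gripper open.
Joint ranges: [-2.97, 2.97], [-1.01, 2.36], [0.21, 2.38], [-0.96, 4.11], [0.2, 2.71], [-2.98, 2.98]. Speed limits (rad/s): [2.39, 2.39, 3.14, 3.14, 3.14, 3.14].

INTERFACE

Orientations are given as a rotation vector (axis times angle).
In Python, from station import arm gives the robot as it stands.
- The arm moves only by the shell command python3 -m creep 'ROWS' [FORCE]. ROWS is JSON, a list of rows, each a list of 7 numbers: the shift along the tool's x, y, z normalised to -1 to 1, where 1 is 0.12 m, then the turn, a rotation vector about the tool's x, y, z normalised to -1 to 1, where 1 is 2 rad, then the opening, from 0 (shut) to 1 (fully open). In form: [[x, y, z, rx, ry, rz, claw], ...]. A call has 1 to 12 rows; each row is the pose to reach, as a shift and turn from the pose commanded when the call began, along the tool's axes at that moment; what a row does not reach only later rows make up. A row lasts 1/12 s, in which the tool goes at most 41.7 mm and 7.16 degrees, less where a joint would pass 70% of its speed; a pose out of reach is approached as far as the arm can. A call with a number of a shift or a turn outside -1 to 1 is refused whole. A call with a gripper value outside its range is refused whole. The fingers move at their own pace and stop on an object; FORCE is the grip in N (left out, the last holds). Time passes only in rows, so rows that repeat a pose let the fingers close. It gives the time, the measured TCP pose, the force and the opening at its end, in the units of the state.
- arm.state(): the state, without advancing time (a new reading comes with each control period).
- arm.read_camera(name): name is "scene" or "side" or "wrist"; returns a dict with "color" (480x640x3 uint8, blue, green, red), "vertical_fov" (degrees; the focal length in pixels is half the picture's height over the tangent of half this angle, whatever the lens; pixels are square), "cx", "cy" (the principal point, pixels), "dist_coeffs" ([k1, k2, p1, p2, k3] as OpenCV has them; the pictures are not rectified), "T" (4x4, takes a point from camera to world coordinates). Camera axes: x right, y down, z forward; pixel columns grow to the right and rows downward; lengths in m; the calibration is good to about 2 mm. A picture is of the moment at which its call begins. There is no depth.
- arm.job_done(): hands the job in, once; it reports no verdict.
Trained networks look in a picture, given as the dict that the camera call returned (one of the last four; its "shot" number tells which), for a name from the list of things; names that differ only in an ending like _2 or _b are one class to them, and where a whole thing is asked for, a point or a joint stands for the part that bears it (a point fixed in the world has none). Each returns a list of dicts, best first, with "p" (0 to 1); they miss things now and then, are a little off and sometimes report something else, mostly with a low value. They report only what shows in the picture. A call takes as long as a camera call. They do not tell look-alikes from the thing itself.
- arm.trace(picture, name): "region" (480x640 bool, what is visible of it) and "centre" ([row, column] in pixels, amid what is visible of it).
The state is a dict: "t": time; "joint_positions": joint angles; "joint_velocities": joint speeds; "effort": joint torques, N m; "ee_pos": TCP position; "tcp_rot": TCP orientation; "wrist_force": force on the tool from outside, world axes, zero at the start; "ft_torque": the same for the moment, N m; "gripper_width": finger opening in m.
Only numpy, scipy, OpenCV 4.12 (cv2) and the standard library are available. Lean on these libraries where they do the work, as an engineer would, in place of code of your own. Each camera call takes 0.05 s, during which the arm holds its last target. There are 200 camera calls.

## Working session

There is one attempt and no reset: what is moved stays moved. The work goes in short steps, Python scripts to look and compute and a shell command to move; the robot and the scene stay as the last step left them, time stands still between calls to the robot, and variables do not carry over. Pictures are saved under pics/ and viewed, about 8 in all and at most 12, crops included, and the job is handed in when it is done.

```bash
mkdir -p pics; cat > h.py <<'E'
import numpy as np, cv2
from station import arm
from scipy.spatial.transform import Rotation as R
def K(p):
    f=240/np.tan(np.radians(p["vertical_fov"])/2)
    return np.array([[f,0,p["cx"]],[0,f,p["cy"]],[0,0,1.]])
def ray(p,uv):
    n=cv2.undistortPoints(np.array(uv,float).reshape(-1,1,2),K(p),np.array(p["dist_coeffs"],float)).reshape(-1,2)
    T=np.array(p["T"]); d=np.c_[n,np.ones(len(n))]@T[:3,:3].T
    return T[:3,3],d
def onz(p,uv,z):
    o,d=ray(p,uv); return o+d*((z-o[2])/d[:,2])[:,None]
def proj(p,X):
    T=np.linalg.inv(np.array(p["T"])); rv=cv2.Rodrigues(T[:3,:3])[0]
    return cv2.projectPoints(np.array(X,float).reshape(-1,1,3),rv,T[:3,3],K(p),np.array(p["dist_coeffs"],float))[0].reshape(-1,2)
E
python3 - <<'E'
from h import *
print(arm.state())
for c in ["scene","side","wrist"]:
    p=arm.read_camera(c); cv2.imwrite(f"pics/{c}0.png",p["color"])
    print(c,np.round(p["T"],3).tolist(),p["vertical_fov"])
    for n in ["tkey_grip","pinkey_grip","knobkey_grip","slot"]:
        try:
            for r in arm.trace(p,n)[:3]:
                print(n,round(r["p"],2),np.round(r["centre"]),r["region"].sum(), np.round(onz(p,[r["centre"][::-1]],.11),3))
        except Exception as e: print(n,e)
E
```

```text
{'t': 0.0, 'joint_positions': array([-1.15088626e-01,  3.59459489e-01,  1.51142426e+00, -6.36270466e-06,
        1.27249184e+00, -1.15114053e-01]), 'joint_velocities': array([ 6.44865702e-05, -1.24358187e-04, -2.26732094e-04,  7.46388882e-04,
        9.59442072e-04,  4.38236658e-04]), 'effort': array([-2.01257943e-03, -5.15376234e+01, -2.70722097e+01,  6.73234044e-02,
        3.48843460e-02, -1.61260368e-04]), 'ee_pos': array([5.99315097e-01, 7.59971620e-05, 2.21839799e-01]), 'tcp_rot': array([-1.21037075,  1.21057807, -1.20819487]), 'wrist_force': array([ 0.16017223, -0.43810542,  0.00388694]), 'ft_torque': array([-0.0183807 , -0.02366115,  0.01497002]), 'gripper_width': 0.08781298465390028}
scene [[-0.396, 0.695, -0.6, 1.112], [0.918, 0.29, -0.27, 0.248], [-0.013, -0.658, -0.753, 0.83], [0.0, 0.0, 0.0, 1.0]] 51.99400054583669
tkey_grip 0.83 [229. 370.] 782 [[0.473 0.081 0.11 ]]
tkey_grip 0.62 [235. 307.] 203 [[ 0.536 -0.028  0.11 ]]
tkey_grip 0.62 [299. 279.] 917 [[ 0.692 -0.012  0.11 ]]
pinkey_grip 0.69 [199. 202.] 648 [[ 0.528 -0.272  0.11 ]]
slot 0.56 [296. 452.] 9103 [[0.569 0.265 0.11 ]]
side [[0.714, -0.355, 0.604, 0.022], [-0.7, -0.383, 0.602, -0.562], [0.018, -0.853, -0.522, 0.556], [0.0, 0.0, 0.0, 1.0]] 52.429829676214766
tkey_grip 0.88 [253. 227.] 786 [[0.386 0.003 0.11 ]]
tkey_grip 0.67 [229. 354.] 802 [[ 0.597 -0.087  0.11 ]]
tkey_grip 0.66 [260. 303.] 1273 [[ 0.463 -0.094  0.11 ]]
knobkey_grip 0.68 [274. 358.] 1291 [[ 0.5  -0.18  0.11]]
slot 0.85 [209. 208.] 6238 [[0.449 0.15  0.11 ]]
wrist [[1.0, -0.001, -0.0, 0.601], [-0.001, -0.965, -0.264, 0.072], [0.0, 0.264, -0.965, 0.384], [0.0, 0.0, 0.0, 1.0]] 65.00080392215558
tkey_grip 0.86 [143. 116.] 4995 [[0.455 0.07  0.11 ]]
tkey_grip 0.65 [265. 390.] 2982 [[ 0.653 -0.021  0.11 ]]
tkey_grip 0.62 [297. 178.] 1025 [[ 0.487 -0.048  0.11 ]]
knobkey_grip 0.86 [420. 217.] 2376 [[ 0.509 -0.164  0.11 ]]
slot 0.9 [ 17. 206.] 5313 [[0.525 0.149 0.11 ]]
```

View pics/scene0.png

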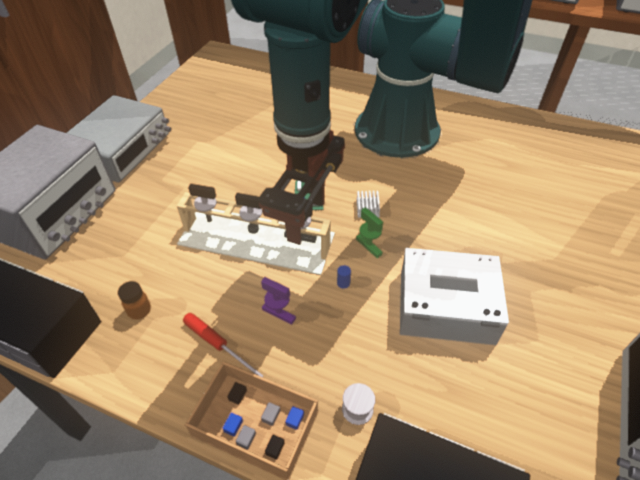

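View pics/side0.png

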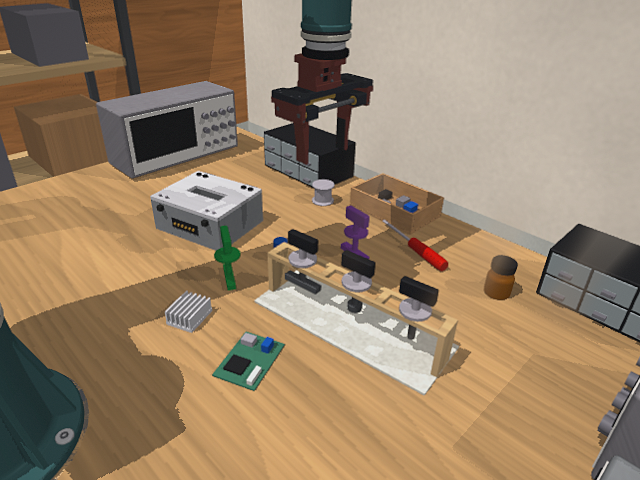

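View pics/wrist0.png

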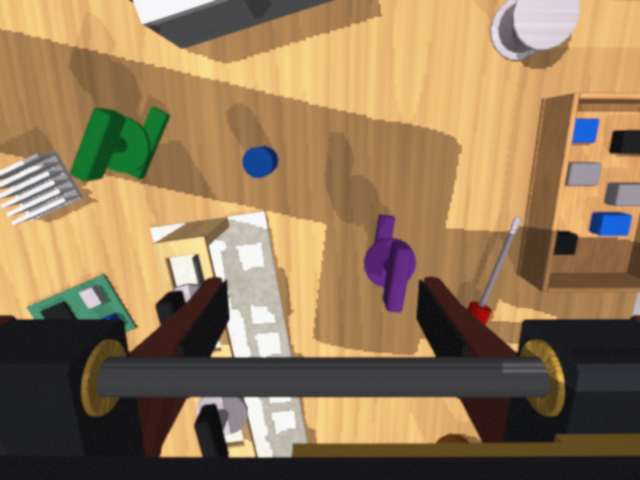

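The side view shows all three keys: the T key handle is at (303,242) with its bar foot at (303,282), the knob key at (357,264) and the pin key at (418,291). The box slot is at side (208,192) and scene (454,283). Green and purple decoys stand beside the rack.

```bash
python3 - <<'E'
from h import *
s=arm.read_camera("side"); c=arm.read_camera("scene")
def blob(p,uv,th,r=25,z=.122):
    u,v=uv; g=p["color"].max(2)[v-r:v+r,u-r:u+r]
    n,l,st,ce=cv2.connectedComponentsWithStats((g<th).astype(np.uint8))
    i=min(range(1,n),key=lambda i:np.hypot(*(ce[i]-r))+ (1e3 if st[i,4]<60 else 0))
    m=(l==i); ys,xs=np.nonzero(m); pts=np.c_[xs+u-r,ys+v-r].astype(float)
    return ce[i]+[u-r,v-r],pts,st[i,4]
def tri(a,b):
    o1,d1=ray(s,[a]);o2,d2=ray(c,[b]);d1=d1[0]/np.linalg.norm(d1);d2=d2[0]/np.linalg.norm(d2)
    A=np.c_[d1,-d2];t=np.linalg.lstsq(A,o2-o1,rcond=None)[0]
    return (o1+d1*t[0]+o2+d2*t[1])/2, np.linalg.norm(o1+d1*t[0]-o2-d2*t[1])
for n,uv in dict(t=(303,242),k=(357,264),pin=(418,291)).items():
    ce,pts,a=blob(s,uv,75); print(n,ce,a,np.round(onz(s,[ce],.122),4))
for n,a,b in [("k",(357,264),(249,213)),("pin",(418,291),(203,193))]:
    print(n,tri(blob(s,a,75)[0],blob(c,b,75)[0]),blob(c,b,75)[2])
for p,uv,nm in [(s,(208,192),"s"),(c,(454,283),"c")]:
    for th in (110,140,170):
        ce,pts,a=blob(p,uv,th,30)
        r=cv2.minAreaRect(onz(p,pts,.08)[:,:2].astype(np.float32)); print(nm,th,ce,a,r)
ims=[cv2.resize(s["color"][160:320,140:460],None,fx=2.3,fy=2.3,interpolation=2),cv2.resize(c["color"][230:350,380:520],None,fx=2.3,fy=2.3,interpolation=2)]
ims[1]=cv2.copyMakeBorder(ims[1],0,0,0,ims[0].shape[1]-ims[1].shape[1],0)
cv2.imwrite("pics/crop.png",np.vstack(ims)[:600])
E
```

```text
t [302.85386221 241.49686848] 479 [[ 0.488  -0.0687  0.122 ]]
k [357.82682513 263.51612903] 589 [[ 0.507  -0.1726  0.122 ]]
pin [418.23177843 290.77259475] 686 [[ 0.5194 -0.2769  0.122 ]]
k (array([ 0.50184705, -0.16337333,  0.12169802]), np.float64(0.020981095940758646)) 361
pin (array([ 0.52506218, -0.27567172,  0.11816   ]), np.float64(0.0034615546085984207)) 2
s 110 [206.57823129 193.58503401] 147 ((0.5115732550621033, 0.26080086827278137), (0.022968176752328873, 0.08525797724723816), 11.1633882522583)
s 140 [205.79787234 193.28191489] 188 ((0.5121194124221802, 0.2600574195384979), (0.024720218032598495, 0.08694105595350266), 11.130158424377441)
s 170 [206.58695652 192.69565217] 276 ((0.5146384835243225, 0.26236215233802795), (0.031175779178738594, 0.09140332043170929), 16.461462020874023)
c 110 [424.84615385 305.        ] 13 ((0.5847092866897583, 0.22528313100337982), (0.008874673396348953, 0.0035598534159362316), 15.0322904586792)
c 140 [453.1563786  283.44238683] 486 ((0.5175409913063049, 0.2615489959716797), (0.025167156010866165, 0.08300851285457611), 15.523049354553223)
c 170 [453.2017094 283.1042735] 585 ((0.5166901350021362, 0.2608494460582733), (0.028809545561671257, 0.08576984703540802), 15.698238372802734)
```

View pics/crop.png

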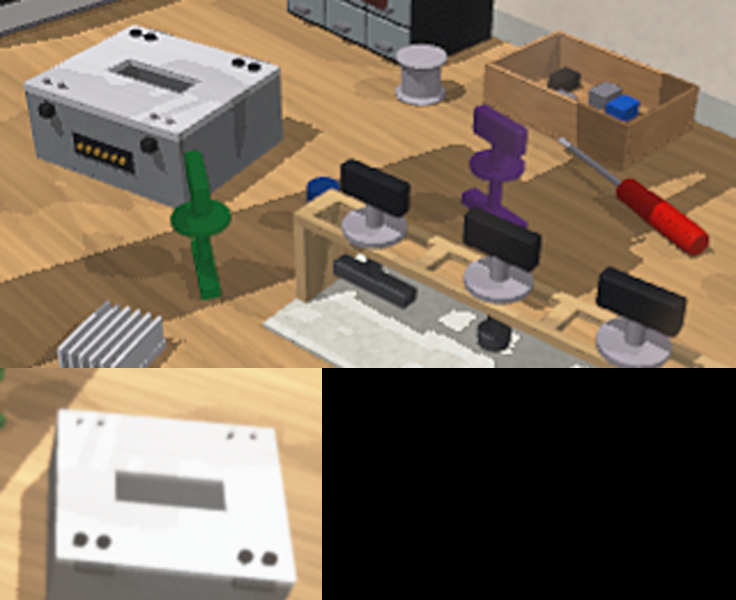

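The crop confirms the T key is the left one in the rack, and the slot is clear. Next I work out the hover move.

```bash
cat >> h.py <<'E'
def plan(xyz,yaw):
    """yaw = direction (deg) of the tool z axis about world z from x, tool y down"""
    s=arm.state(); R0=R.from_rotvec(s["tcp_rot"]); 
    z=np.array([np.cos(np.radians(yaw)),np.sin(np.radians(yaw)),0]); y=np.array([0,0,-1.])
    Rt=R.from_matrix(np.c_[np.cross(y,z),y,z])
    print("t",round(s["t"],2),"ee",np.round(s["ee_pos"],4),"yaw",np.round(np.degrees(np.arctan2(R0.as_matrix()[1,2],R0.as_matrix()[0,2])),2),"F",np.round(s["wrist_force"],1),"w",round(s["gripper_width"],4),"q",np.round(s["joint_positions"],2))
    print("shift",np.round(R0.inv().apply(np.array(xyz)-s["ee_pos"])/.12,3),"turn",np.round((R0.inv()*Rt).as_rotvec()/2,3))
E
python3 -c "
from h import *
print(R.from_rotvec(arm.state()['tcp_rot']).as_matrix().round(3))
plan([.488,-.069,.19],9)"
```

```text
[[-0. -0.  1.]
 [-1.  0. -0.]
 [-0. -1. -0.]]
t 0.85 ee [ 0.6    -0.      0.2226] yaw -0.0 F [0.1 0.2 0.1] w 0.0876 q [-0.12  0.36  1.51 -0.    1.27 -0.12]
shift [ 0.575  0.272 -0.933] turn [ 0.    -0.079 -0.   ]
```

```bash
python3 -m creep '[[0.575,0.27,-0.93,0,-0.079,0,1],[0.575,0.27,-0.93,0,-0.079,0,1],[0.575,0.27,-0.93,0,-0.079,0,1],[0.575,0.27,-0.93,0,-0.079,0,1],[0.575,0.27,-0.93,0,-0.079,0,1],[0.575,0.27,-0.93,0,-0.079,0,1]]'
cat >> h.py <<'E'
def handle(p,th=60):
    T=proj(p,[[.488,-.069,.135]])[0]; u,v=np.round(T).astype(int)
    return u,v
E
python3 - <<'E'
from h import *
p=arm.read_camera("wrist"); cv2.imwrite("pics/w1.png",p["color"])
print(proj(p,[[.488,-.069,.135],[.488,-.069,.122]]), np.round(p["T"],3).tolist())
plan([.488,-.069,.103],9)
E
```

```text
t: 1.35
ee_pos: [0.4891, -0.0693, 0.1907]
tcp_rot: [-1.278, 1.092, -1.094]
wrist_force: [0.8, 0.4, 0.4]
gripper_width: 0.0879
[[319.55120645 261.15428629]
 [319.67499687 254.78395393]] [[0.988, 0.149, 0.043, 0.478], [0.155, -0.953, -0.261, 0.002], [0.002, 0.264, -0.964, 0.352], [0.0, 0.0, 0.0, 1.0]]
t 1.4 ee [ 0.4901 -0.0691  0.191 ] yaw 9.01 F [ 0.9 -0.5 -0.4] w 0.0879 q [-0.28  0.24  1.77  0.    1.12 -0.44]
shift [-0.004  0.733 -0.019] turn [-0.001  0.     0.   ]
```

View pics/w1.png

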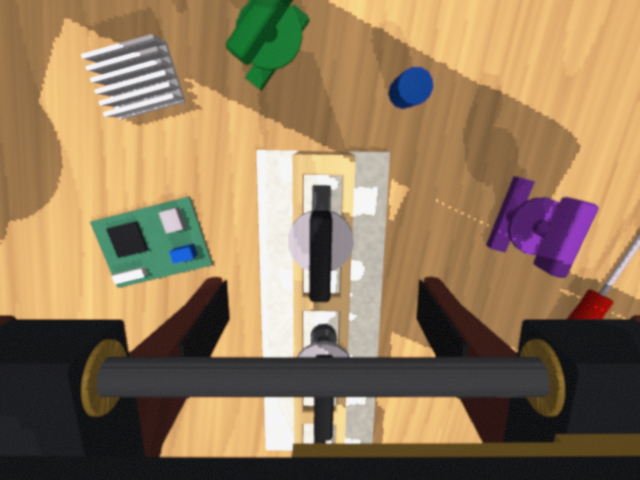

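The handle is centred at (320,256) between the fingers and lies parallel to the pads. I'll go down and grip.

```bash
python3 -m creep '[[0,0.25,-0.015,0,0,0,1],[0,0.45,-0.015,0,0,0,1],[0,0.6,-0.015,0,0,0,1],[0,0.73,-0.015,0,0,0,1],[0,0.73,-0.015,0,0,0,1],[0,0.73,-0.015,0,0,0,1],[0,0.73,-0.015,0,0,0,0],[0,0.73,-0.015,0,0,0,0],[0,0.73,-0.015,0,0,0,0],[0,0.73,-0.015,0,0,0,0],[0,0.73,-0.015,0,0,0,0],[0,0.73,-0.015,0,0,0,0]]' 40
python3 -c "
from h import *
plan([.488,-.069,.203],9)"
```

```text
t: 2.4
ee_pos: [0.4868, -0.0694, 0.103]
tcp_rot: [-1.279, 1.092, -1.093]
wrist_force: [-0.4, -0.2, 0.0]
gripper_width: 0.0511
t 2.4 ee [ 0.4868 -0.0694  0.103 ] yaw 9.04 F [-0.4 -0.2  0. ] w 0.0511 q [-0.28  0.36  1.88 -0.    0.91 -0.44]
shift [-0.001 -0.833  0.011] turn [-0.  0.  0.]
```

```bash
python3 -m creep '[[0,0,0,0,0,0,0],[0,0,0,0,0,0,0],[0,0,0,0,0,0,0],[0,0,0,0,0,0,0],[0,0,0,0,0,0,0],[0,0,0,0,0,0,0],[0,0,0,0,0,0,0],[0,0,0,0,0,0,0],[0,0,0,0,0,0,0],[0,0,0,0,0,0,0]]' 40
```

```text
t: 3.23
ee_pos: [0.4866, -0.0693, 0.1026]
tcp_rot: [-1.28, 1.092, -1.092]
wrist_force: [0.4, 0.1, -1.0]
gripper_width: 0.0138
```

Gripped at 14 mm. Lift straight up.

```bash
python3 -m creep '[[0,-0.1,0,0,0,0,0],[0,-0.2,0,0,0,0,0],[0,-0.35,0,0,0,0,0],[0,-0.5,0,0,0,0,0],[0,-0.65,0,0,0,0,0],[0,-0.8,0,0,0,0,0],[0,-0.92,0,0,0,0,0],[0,-0.92,0,0,0,0,0],[0,-0.92,0,0,0,0,0]]' 40
python3 - <<'E'
from h import *
p=arm.read_camera("side"); cv2.imwrite("pics/s2.png",cv2.resize(p["color"][100:360,140:460],None,fx=2,fy=2))
plan([.516,.261,.213],15.5)
E
```

```text
t: 3.98
ee_pos: [0.4868, -0.0694, 0.2133]
tcp_rot: [-1.279, 1.091, -1.093]
wrist_force: [-0.1, -0.1, -1.1]
gripper_width: 0.0134
t 4.03 ee [ 0.4861 -0.0692  0.2124] yaw 9.05 F [-0.2 -0.2 -1.3] w 0.0138 q [-0.28  0.21  1.75 -0.    1.18 -0.44]
shift [-2.678 -0.004  0.678] turn [ 0.    -0.056 -0.   ]
```

View pics/s2.png

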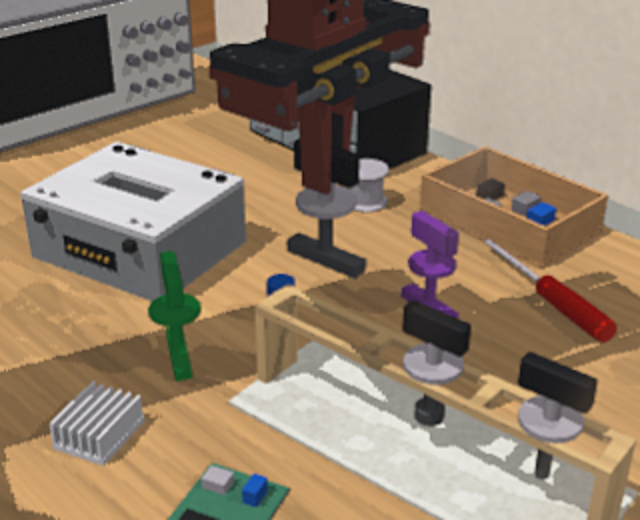

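The T key hangs upright in the gripper, and the other two keys are undisturbed. Carry it over.

```bash
python3 -m creep '[[-0.2,0,0.05,0,0,0,0],[-0.45,0,0.11,0,0,0,0],[-0.7,0,0.17,0,0,0,0],[-0.95,0,0.24,0,0,0,0],[-0.95,0,0.24,0,0,0,0]]' && python3 -m creep '[[-0.25,0,0.06,0,0,0,0],[-0.5,0,0.12,0,0,0,0],[-0.75,0,0.18,0,0,0,0],[-0.95,0,0.24,0,0,0,0],[-0.95,0,0.24,0,0,0,0]]' && python3 -c "
from h import *
plan([.516,.261,.213],15.5)"
```

```text
t: 4.45
ee_pos: [0.4962, 0.0522, 0.2115]
tcp_rot: [-1.28, 1.093, -1.087]
wrist_force: [-0.1, 0.3, -1.6]
gripper_width: 0.0143
t: 4.87
ee_pos: [0.5074, 0.1683, 0.2116]
tcp_rot: [-1.281, 1.092, -1.088]
wrist_force: [0.3, -0.1, -0.8]
gripper_width: 0.014
t 4.87 ee [0.5074 0.1683 0.2116] yaw 9.2 F [ 0.3 -0.1 -0.8] w 0.014 q [0.19 0.28 1.66 0.   1.2  0.03]
shift [-0.751 -0.011  0.195] turn [ 0.001 -0.055 -0.001]
```

```bash
python3 - <<'E'
from h import *
p=arm.read_camera("wrist"); g=p["color"].max(2)
q=proj(p,[[.516,.261,.08]])[0]; print(q)
for th in (110,140,170):
    n,l,st,ce=cv2.connectedComponentsWithStats((g<th).astype(np.uint8))
    for i in range(1,n):
        if 1000<st[i,4]<30000 and np.hypot(*(ce[i]-q))<60:
            ys,xs=np.nonzero(l==i); print(th,ce[i],st[i],cv2.minAreaRect(onz(p,np.c_[xs,ys],.08)[:,:2].astype(np.float32)))
cv2.imwrite("pics/w3.png",p["color"])
E
```

```text
[353.18816455 113.83354682]
110 [352.10439852 112.46343402] [ 332   51   41  125 3774] ((0.5165964961051941, 0.2601533830165863), (0.029663950204849243, 0.08530150353908539), 15.565777778625488)
140 [350.9393534  109.23857302] [ 327   50   46  127 4485] ((0.5164672136306763, 0.26007091999053955), (0.030769309028983116, 0.08664576709270477), 15.38022518157959)
170 [353.44778928 111.7738476 ] [ 326   49   54  128 5315] ((0.5166000127792358, 0.2601343095302582), (0.03176935017108917, 0.08742769062519073), 15.6832857131958)
```

View pics/w3.png

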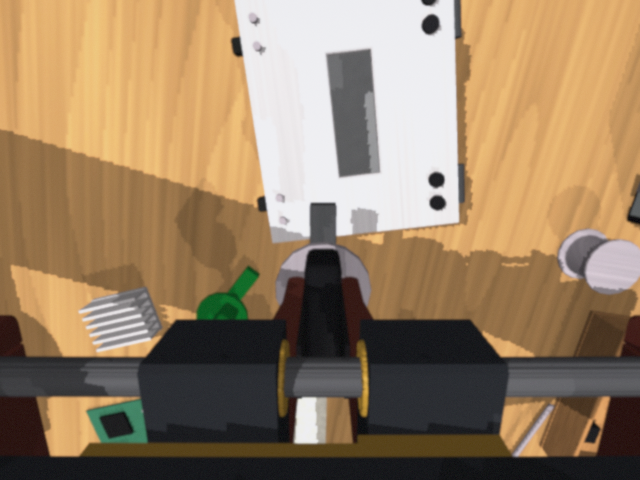

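The slot is clearly seen, centred at (352,112), and the foot tip shows at (322,204). I'll check where the key sits in the grip from the foot tip.

```bash
python3 - <<'E'
from h import *
p=arm.read_camera("wrist"); s=arm.state(); M=R.from_rotvec(s["tcp_rot"]).as_matrix()
e=s["ee_pos"].copy(); e[2]=.2116+.019-.077
print(proj(p,[e-M[:,0]*.035+M[:,2]*a for a in (-.008,.008)]), "tip rel tool", (onz(p,[[310,204],[334,204]],e[2])-e)@M)
plan([.5165,.260,.213],15.5)
E
```

```text
[[307.20739374 206.19538274]
 [334.35096145 206.18916127]] tip rel tool [[-3.63063768e-02 -5.70707830e-06 -6.34217133e-03]
 [-3.63096874e-02 -4.40221091e-05  7.78155358e-03]]
t 4.97 ee [0.5068 0.1649 0.2116] yaw 9.17 F [ 0.2  0.5 -1.3] w 0.0141 q [ 0.19  0.28  1.67 -0.    1.2   0.03]
shift [-0.769 -0.013  0.206] turn [ 0.001 -0.055  0.   ]
```

```bash
python3 -m creep '[[-0.2,0,0.05,0,-0.028,0,0],[-0.42,0,0.1,0,-0.055,0,0],[-0.62,0,0.16,0,-0.055,0,0],[-0.765,0,0.205,0,-0.055,0,0],[-0.765,0,0.205,0,-0.055,0,0],[-0.765,0,0.205,0,-0.055,0,0],[-0.765,0,0.205,0,-0.055,0,0]]' && python3 -c "
from h import *
plan([.5165,.260,.100],15.5)"
```

```text
t: 5.55
ee_pos: [0.517, 0.2576, 0.2123]
tcp_rot: [-1.326, 1.011, -1.01]
wrist_force: [0.0, 0.0, -1.4]
gripper_width: 0.014
t 5.55 ee [0.517  0.2576 0.2123] yaw 15.31 F [ 0.   0.  -1.4] w 0.014 q [ 0.34  0.34  1.57 -0.    1.24  0.08]
shift [-0.021  0.936  0.003] turn [ 0.001 -0.002  0.   ]
```

```bash
python3 -m creep '[[-0.01,0.15,0,0,0,0,0],[-0.01,0.3,0,0,0,0,0],[-0.01,0.4,0,0,0,0,0],[-0.01,0.46,0,0,0,0,0],[-0.01,0.52,0,0,0,0,0],[-0.01,0.6,0,0,0,0,0]]' && python3 -c "
from h import *
plan([.5165,.260,.102],15.5)"
```

```text
t: 6.05
ee_pos: [0.5178, 0.2599, 0.1412]
tcp_rot: [-1.323, 1.01, -1.011]
wrist_force: [-0.0, 0.4, -0.6]
gripper_width: 0.014
t 6.05 ee [0.5178 0.2599 0.1412] yaw 15.3 F [-0.   0.4 -0.6] w 0.014 q [ 0.35  0.41  1.65 -0.    1.08  0.08]
shift [-0.004  0.327 -0.011] turn [-0.001 -0.002  0.   ]
```

```bash
python3 -m creep '[[0,0.1,-0.01,0,0,0,0],[0,0.2,-0.01,0,0,0,0],[0,0.28,-0.01,0,0,0,0],[0,0.28,-0.01,0,0,0,0],[0,0.28,-0.01,0,0,0,0],[0,0.28,-0.01,0,0,0,0]]' && python3 -c "
from h import *
plan([.5165,.260,.102],15.5+90)
plan([.5165,.260,.102],15.5-90)"
```

```text
t: 6.55
ee_pos: [0.5165, 0.2604, 0.1079]
tcp_rot: [-1.323, 1.009, -1.01]
wrist_force: [-0.8, 0.1, -1.4]
gripper_width: 0.0135
t 6.55 ee [0.5165 0.2604 0.1079] yaw 15.35 F [-0.8  0.1 -1.4] w 0.0135 q [0.35 0.45 1.68 0.   1.01 0.08]
shift [ 0.003  0.049 -0.001] turn [-0.    -0.787  0.   ]
t 6.55 ee [0.5165 0.2604 0.1079] yaw 15.35 F [-0.8  0.1 -1.4] w 0.0135 q [0.35 0.45 1.68 0.   1.01 0.08]
shift [ 0.003  0.049 -0.001] turn [-0.     0.784 -0.   ]
```

```bash
python3 -m creep '[[0,0,0,0,0.06,0,0],[0,0,0,0,0.12,0,0],[0,0,0,0,0.18,0,0],[0,0,0,0,0.24,0,0],[0,0,0,0,0.3,0,0],[0,0,0,0,0.36,0,0],[0,0,0,0,0.42,0,0],[0,0,0,0,0.48,0,0],[0,0,0,0,0.54,0,0],[0,0,0,0,0.6,0,0],[0,0,0,0,0.66,0,0]]' && python3 -m creep '[[0,0,0,0,0.06,0,0],[0,0,0,0,0.124,0,0],[0,0,0,0,0.124,0,0],[0,0,0,0,0.124,0,0]]' && python3 -c "
from h import *
plan([.5165,.260,.099],15.5-90)"
```

```text
t: 7.47
ee_pos: [0.5167, 0.2606, 0.1085]
tcp_rot: [-0.505, 1.933, -1.933]
wrist_force: [0.3, -0.3, -1.4]
gripper_width: 0.0139
t: 7.8
ee_pos: [0.5165, 0.2605, 0.1082]
tcp_rot: [-0.285, 2.074, -2.074]
wrist_force: [0.7, 0.2, -0.8]
gripper_width: 0.0136
t 7.8 ee [0.5165 0.2605 0.1082] yaw -74.28 F [ 0.7  0.2 -0.8] w 0.0136 q [0.35 0.45 1.68 0.   1.01 1.64]
shift [0.002 0.077 0.004] turn [ 0.     0.002 -0.001]
```

Turned freely, with no force. Now I lower it until the collar is down.

```bash
python3 -m creep '[[0,0.03,0,0,0,0,0],[0,0.05,0,0,0,0,0],[0,0.065,0,0,0,0,0],[0,0.075,0,0,0,0,0],[0,0.08,0,0,0,0,0],[0,0.08,0,0,0,0,0]]' 15
```

```text
t: 8.3
ee_pos: [0.5159, 0.2603, 0.0977]
tcp_rot: [-0.284, 2.077, -2.077]
wrist_force: [-0.3, 0.3, -1.2]
gripper_width: 0.0139
```

```bash
python3 -m creep '[[0,0.01,0,0,0,0,0],[0,0.015,0,0,0,0,0],[0,0.02,0,0,0,0,0],[0,0.02,0,0,0,0,0]]'; python3 - <<'E'
from h import *
p=arm.read_camera("side"); cv2.imwrite("pics/s4.png",cv2.resize(p["color"][120:260,120:300],None,fx=4,fy=4,interpolation=2))
E
```

```text
t: 8.63
ee_pos: [0.5161, 0.2604, 0.0975]
tcp_rot: [-0.282, 2.076, -2.076]
wrist_force: [-4.6, -2.4, 16.7]
gripper_width: 0.0144
```

View pics/s4.png

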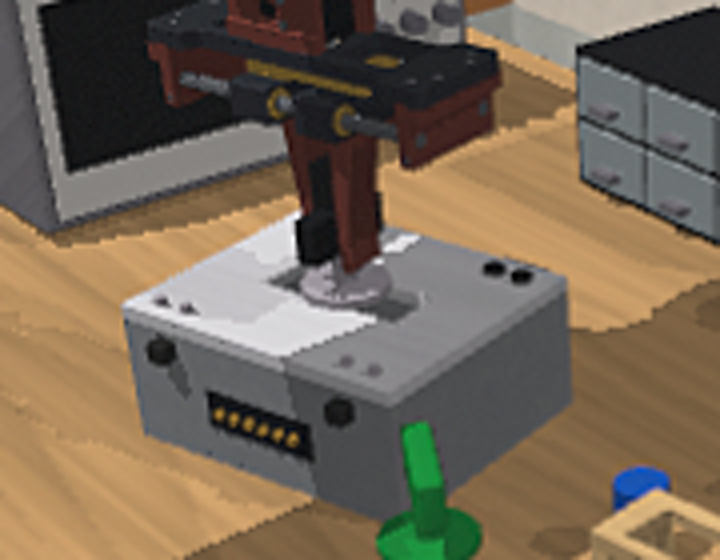

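The collar is down on the cover (17 N contact) and centred on the slot. Release and retreat.

```bash
python3 -m creep '[[0,-0.01,0,0,0,0,0],[0,-0.01,0,0,0,0,0.2],[0,-0.01,0,0,0,0,0.4],[0,-0.01,0,0,0,0,0.6],[0,-0.01,0,0,0,0,0.6],[0,-0.01,0,0,0,0,0.6],[0,-0.01,0,0,0,0,0.6],[0,-0.01,0,0,0,0,0.6],[0,-0.01,0,0,0,0,0.6]]'
```

```text
t: 9.43
ee_pos: [0.5159, 0.2603, 0.0965]
tcp_rot: [-0.283, 2.077, -2.077]
wrist_force: [-0.8, -0.4, 0.2]
gripper_width: 0.0528
```

```bash
python3 -m creep '[[0,-0.15,0,0,0,0,0.6],[0,-0.3,0,0,0,0,0.6],[0,-0.5,0,0,0,0,0.6],[0,-0.75,0,0,0,0,0.6],[0,-1,0,0,0,0,0.6],[0,-1,0,0,0,0,0.6],[0,-1,0,0,0,0,0.6],[0,-1,0,0,0,0,0.6]]'; python3 - <<'E'
from h import *
a=[]
for c in ("side","wrist","scene"):
    p=arm.read_camera(c)
    C=np.array([.5165,.260,.117]); y=np.array([np.cos(np.radians(15.5)),np.sin(np.radians(15.5)),0])
    x=np.array([-y[1],y[0],0]); v=[C+sx*x*.007+sy*y*.028+np.array([0,0,sz*.013]) for sx in(-1,1) for sy in(-1,1) for sz in (-1,1)]
    im=cv2.resize(p["color"],None,fx=4,fy=4,interpolation=2); q=proj(p,v)*4+1.5
    for i in q: cv2.circle(im,tuple(np.round(i).astype(int)),3,(0,0,255),-1)
    m=np.clip(q.mean(0),[200,220],None).astype(int); a.append(im[m[1]-220:m[1]+220,max(0,m[0]-200):m[0]+200][:440,:400])
a=[cv2.resize(i,(266,293)) for i in a]
cv2.imwrite("pics/f.png",np.hstack(a))
print(arm.state()["ee_pos"],arm.state()["wrist_force"])
E
```

```text
t: 10.1
ee_pos: [0.5155, 0.2601, 0.2161]
tcp_rot: [-0.284, 2.077, -2.077]
wrist_force: [-0.9, 0.6, 0.1]
gripper_width: 0.0526
[0.51486992 0.25988987 0.21497959] [0.27762692 0.01006189 0.62657386]
```

View pics/f.png

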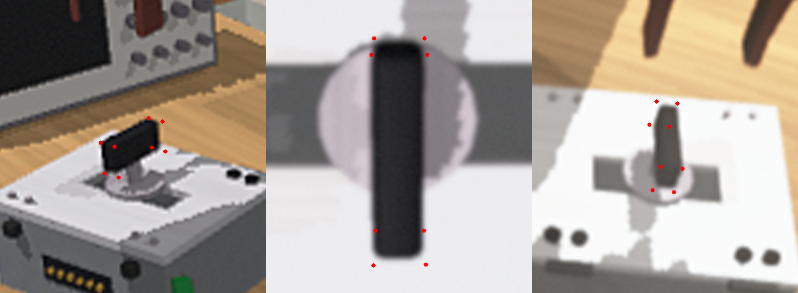

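The released key stands upright with its handle square across the slot. The predicted handle corners match within about 2 mm in all three views, and the gripper is clear.

```bash
python3 -c "
from station import arm
print(arm.job_done())"
```

```text
the job is handed in; nothing more can be done
None
```

The T-foot key is locked in the cover and the job is handed in, at about 10 s of the 45 s allowed. I took the key from the end of the rack, lowered it lengthwise through the slot, turned it 90°, set its collar down and let go.

- **Insertion and turn:** the wrist force stayed below about 2 N while the foot went in and turned. The collar touched the cover with about 17 N.
- **Final pose:** after release, all three cameras show the key upright and centred, with its handle square across the slot. The handle corners lie within roughly 2 mm of where I predicted. The handle centre comes out about 36–37 mm above the cover, worked out from the tool height at contact.
- **Gripper:** it is about 0.12 m above the key's resting grip and touches nothing.
- **Other keys:** in the picture taken after lifting, they were still in the rack. I did not measure them again after that, but the arm did not go back near them.

No check failed or disagreed with another.

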